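Lay the tower model down on its padded rest

TASK

Lay the white tower model on its side, so that its unfinished blue strip can be worked on: push its top over the wooden foot stop, bear it on a finger once it passes its balance, and lower it gently until it lies flat along the middle of the grey pad, blue strip up, foot still sticking out past the stop. It is delicate: only touch it, never pinch, lift or drop it. Then take the hand away; leave the glue bottle, the tin and the blue foam block alone.

Things in the scene. Friction and masses are not known exactly. Their poses are not given: they have to be found in the camera images.
- tower: loose white high-rise model, plain box 40 (x) by 52 (y) by 230 mm tall (z), about 350 g (+-25%), evenly filled; on its green roof a middle block 24 x 36 x 6 mm. Origin: centre of its underside. z points to the roof, x at the rest: its +x face stands 1 to 5 mm from the foot stop, square to it within 2.5 degrees; the opposite -x face has a light-blue bare strip.
- tower_heel (a point): point on the tower: middle of the bottom edge of its +x face, next to the stop. Pushed over, the tower rocks over the stop's top edge and its heel swings out; it balances at about 15 degrees of tilt (centre of mass 115 mm above the foot) and falls fast beyond that if nothing bears it.
- rest: padded laying-down rest bolted to the bench, never moves. Plywood base board 12 mm thick, x = -93 to 122 mm, 150 mm wide (y); the tower stands on it in a slot between two wooden stops. Origin: on the bench, below the middle of the foot stop's face that looks at the tower. x is level and points from the foot stop across the pad, the way the tower is to fall; z is up.
- rest_stop (a point): middle of the top edge of the foot stop's face that looks at the tower, 52 mm above the bench (40 mm above the board). Foot stop: 14 mm thick (x), 120 mm wide (y). Behind the tower a low heel stop (top 32 mm above the bench, 90 mm wide, x = -76 to -62 mm) keeps the foot from sliding far out; two black knobs 26 mm high at x = -75, y = +-60 mm.
- rest_pad (a point): centre of the grey pad's top, 52 mm above the bench, level with the stop; the pad is 120 mm wide (y) and runs from x = 14 to 120 mm of the rest. Beyond x = 122 mm is bare bench. Properly laid, the tower spans about x = -60 to 170 mm of the rest (20 mm either way), so its top 30 to 70 mm stick out beyond the pad with free space below.
- glue: squeeze bottle with a pointed nozzle, white, 50 mm across, 124 mm tall, loose, to be left alone; origin centre of its underside
- tin: dark-red paint tin, 54 mm across, 52 mm tall, loose, to be left alone; origin centre of its underside
- massing: stepped block of light-blue foam, 62 x 46 mm, 85 mm tall, loose, to be left alone; origin on its underside below the taller part's centre
Not all that is in view belongs to the job. Of the things like the tower, leave any that is yellow; of the rest the smaller one is meant.

How it is judged (in metres and radians):
At the end, for the whole second after the job is handed in: The tower rests flat on the pad, blue strip up (7 deg), along the rest within 12 deg and within 28 mm of its centre line, the centre of its foot 2 to 95 mm out past the stop; glue, tin and foam block within 20 mm of where they stood (angle between tower's own x axis and vertical above 3.02 rad and angle between the z axis of tower and the x axis of rest, either way round below 0.21 rad and x of tower in the frame of rest between -0.095 and -0.002 m and y of tower in the frame of rest between -0.028 and 0.028 m and height (world z) of tower between 0.066 and 0.079 m and linear speed of tower below 0.02 m/s and angular speed of tower below 0.1 rad/s and distance of each of glue, tin, massing from where it was at the start of the episode below 0.02 m); the robot touches nothing.
It fails at once if the tower falls, swings or is dropped (turns faster than 3 rad/s) (angular speed of tower above 3 rad/s).
It fails at once if the tower is lifted: the bottom edge next to the stop rises more than 75 mm above the bench (52 mm when laid flat) (height (world z) of tower_heel above 0.075 m).
It fails at once if the tower is pinched or pressed hard (more than 15 N between the fingers and the tower) (contact force between the fingers and tower above 15 N).
It fails at once if the glue bottle, the tin or the foam block is disturbed (moved more than 20 mm) (distance of any of glue, tin, massing from where it was at the start of the episode above 0.02 m).
It also fails if it takes over 54 s, if anything falls off the work surface, if the arm or the gripper's body presses on something with over 40 N, if the wrist force passes 120 N, or if a joint passes its speed limit or range.

ROBOT

A 6-joint arm with a two-finger parallel gripper is mounted at the origin on the work surface. World frame = base frame: x ahead of the robot, y to its left, z up, the work surface at z = 0. Lengths are in m, angles in degrees, forces in N, time in s.
With the tool pointing down it reaches from about 0.25 to 0.775 m from the base axis. Payload 8.9 kg.
Tool frame: the origin (TCP) lies midway between the tips of the shut fingers; the grasp point (between the pads) lies 19 mm behind it; z points along the fingers, y is the direction in which the jaws open and shut (so a half turn about z gives the same grasp; the last joint's range is limited). The gripper opens to 85 mm and grips with 20 to 120 N. Pads are 22 mm wide; open, the fingers measure 114 mm over their backs; the gripper's body (76 mm by 85 mm) begins 54 mm behind the grasp point. The pads swing forward as they close: fully open they stand 13 mm farther back than shut.
Start: joints at [-83.497, 16.656, -8.789, 64.555, 0, 82.019], TCP at [0.131, -0.508, 0.205] pointing down, gripper open.
Joint ranges: [-144.48, 144.48], [-52.06, 99.96], [-74.48, 78.29], [-112.23, 115.85], [-86.99, 84.42], [-180, 180]. Speed limits (degrees/s): [127.2, 127.2, 159.86, 180, 180, 180].

INTERFACE

Orientations are given as a 3x3 rotation matrix whose columns are the frame's x, y, z axes.
In Python, from station import observe, grab_frame, job_done gives the robot as it stands.
- The arm moves only by the tool play_rows, never from a script. Its argument "motion" is a list that holds one entry, the list of rows, each a list of 7 numbers: the turn, a rotation vector about the tool's x, y, z in units of 5 degrees (1.0 is 5 degrees), then the shift along the tool's x, y, z in units of 30 mm (1.0 is 30 mm), then the closure in counts, from 0 (fully open) to 255 (shut). A call has exactly 10 rows; each row is the pose to reach, as a shift and turn from the pose commanded when the call began, along the tool's axes at that moment; what a row does not reach only later rows make up. A row lasts 1/12 s, in which the tool goes at most 41.7 mm and 7.16 degrees, less where a joint would pass 70% of its speed; a pose out of reach is approached as far as the arm can. A call with a gripper value outside its range is refused whole. The fingers move at their own pace and stop on an object; "squeeze" is the grip in N (left out, the last holds). Time passes only in rows, so rows that repeat a pose let the fingers close, or fill a call up. It gives the time, the measured TCP pose, the force and the opening at its end, in the units of the state.
- observe(): the state, without advancing time (a new reading comes with each control period).
- grab_frame(name): name is "side" or "top"; returns a dict with "img" (420x560x3 uint8, red, green, blue), "range_z" (420x560 float32, m along the optical axis (not along the pixel's ray), 0 where there is no reading), "fov_y" (degrees; the focal length in pixels is half the picture's height over the tangent of half this angle, whatever the lens; pixels are square), "cx", "cy" (the principal point, pixels), "R" (3x3) and "t" (3): a world point X has camera coordinates R X + t. Camera axes: x right, y down, z forward; pixel columns grow to the right and rows downward; lengths in m; the calibration is good to about 2 mm. A picture is of the moment at which its call begins.
- job_done(): hands the job in, once; it reports no verdict.
The state is a dict: "t": time; "joint_pos": joint angles; "joint_vel": joint speeds; "joint_torque": joint torques, N m; "eef_pos": TCP position; "tool_rot": TCP orientation; "force": force on the tool from outside, world axes, zero at the start; "moment": the same for the moment, N m; "gripper_width": finger opening in m.
Only numpy, scipy, OpenCV 4.12 (cv2) and the standard library are available. Lean on these libraries where they do the work, as an engineer would, in place of code of your own. Each camera call takes 0.05 s, during which the arm holds its last target.

## Working session

There is one attempt and no reset: what is moved stays moved. The work goes in short steps, Python scripts to look and compute and a tool call to move; the robot and the scene stay as the last step left them, time stands still between calls to the robot, and variables do not carry over. Pictures are saved under pics/ and viewed, and the job is handed in when it is done.

Besides the shell and the picture viewer there is one more tool, called after "Emit:" as name(argument=value, ...) on one line, values as JSON. play_rows: Moves the arm, as the interface text tells. Its arguments: {"type":"object","properties":{"motion":{"type":"array"},"squeeze":{"type":"number"}},"required":["motion"]}

```bash
ls; mkdir -p pics; python3 - <<'E'
from station import observe, grab_frame
import cv2,numpy as np,pickle
print(observe())
for n in("side","top"):
    f=grab_frame(n); pickle.dump(f,open(f"{n}0.pkl","wb"))
    print(n,f["fov_y"],f["cx"],f["cy"],f["R"],f["t"])
    cv2.imwrite(f"pics/{n}0.png",f["img"][:,:,::-1])
E
```

```text
pics
{'t': 0.0, 'joint_pos': array([-8.34959775e+01,  1.66904929e+01, -8.82901923e+00,  6.45541763e+01,
       -6.35180804e-04,  8.20174948e+01]), 'joint_vel': array([-0.00513942, -0.06751338, -0.01757338, -0.04874297, -0.03640025,
       -0.01184016]), 'joint_torque': array([-8.70686290e-05, -5.37141860e+01,  3.31369615e+01,  1.58829504e-02,
       -2.46622876e-04, -3.85705334e-06]), 'eef_pos': array([ 0.13126768, -0.50785914,  0.20413149]), 'tool_rot': array([[ 9.68206498e-01,  2.50152258e-01, -1.56695522e-04],
       [ 2.50152251e-01, -9.68205671e-01,  1.27657128e-03],
       [ 1.67623695e-04, -1.27518234e-03, -9.99999173e-01]]), 'force': array([-1.12967958, -0.90588975,  0.51826432]), 'moment': array([-0.01548897, -0.01035657, -0.03692573]), 'gripper_width': 0.08557660547974526}
side 57.7048008051409 275.81966521995605 210.2741970890787 [[-0.79337132 -0.60854415  0.01536146]
 [-0.43882582  0.55425242 -0.70727375]
 [ 0.42189317 -0.56787171 -0.70677286]] [0.48850517 0.26735797 0.62338145]
top 47.52569039785003 278.0058114729076 212.18739814528791 [[-0.01275587 -0.99985982 -0.01084521]
 [-0.99215585  0.01400497 -0.12422012]
 [ 0.12435459  0.00917561 -0.99219542]] [0.09287076 0.567232   0.8437425 ]
```

View pics/side0.png

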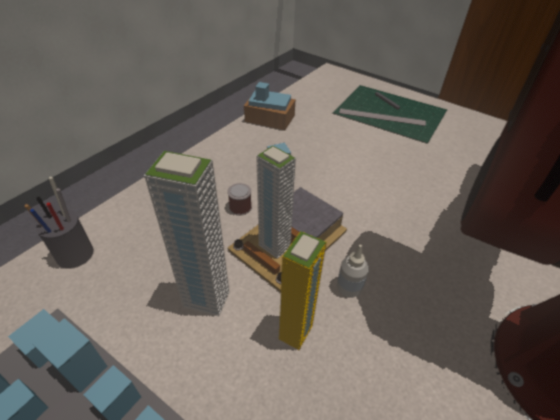

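View pics/top0.png

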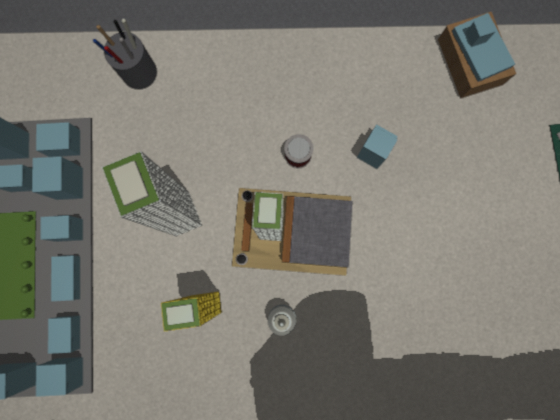

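The top view shows three tower-like things: a large white tower at (135,185), a yellow one at (185,313), and a smaller white one standing in the rest's slot at (268,212). The small white one is the target. The rest's +x points right in the image, which is about world -y. The tin is at (298,150), the foam block at (377,146) and the glue at (281,320).

```bash
cat > h.py <<'E'
import numpy as np,cv2,pickle
def K(f):
    F=f["img"].shape[0]/2/np.tan(np.radians(f["fov_y"]/2)); return F
def pts(f):
    F=K(f);h,w=f["range_z"].shape
    u,v=np.meshgrid(np.arange(w),np.arange(h));z=f["range_z"]
    c=np.stack([(u-f["cx"])/F*z,(v-f["cy"])/F*z,z],-1)
    return (c-np.asarray(f["t"]))@np.asarray(f["R"])
def plane(f,uv,z):
    F=K(f);uv=np.atleast_2d(uv).astype(float);R=np.asarray(f["R"]);C=-R.T@np.asarray(f["t"])
    d=np.c_[(uv[:,0]-f["cx"])/F,(uv[:,1]-f["cy"])/F,np.ones(len(uv))]@R
    return C+d*((z-C[2])/d[:,2])[:,None]
def proj(f,X):
    X=np.atleast_2d(X);c=X@np.asarray(f["R"]).T+np.asarray(f["t"]);F=K(f)
    return np.c_[c[:,0]/c[:,2]*F+f["cx"],c[:,1]/c[:,2]*F+f["cy"]]
E
python3 - <<'E'
from h import *
f=pickle.load(open("top0.pkl","rb"));P=pts(f);im=f["img"]
hsv=cv2.cvtColor(im,cv2.COLOR_RGB2HSV)
ok=f["range_z"]>0
def rep(n,m):
    m=m.astype(np.uint8);k,l,s,c=cv2.connectedComponentsWithStats(m)
    if k<2: print(n,'none');return
    i=1+np.argmax(s[1:,4]);q=P[l==i]
    r=cv2.minAreaRect(q[:,:2].astype(np.float32))
    print(n,s[i],'z',np.median(q[:,2]).round(4),'rect',np.round(r[0],4),np.round(r[1],4),round(r[2],2))
    return l==i
print(P[212,268],P[230,320],P[150,298],P[146,377],P[320,281],P[260,340],P[300,100])
box=np.zeros(ok.shape,bool);box[180:290,225:360]=1
rep('padtop',box&ok&(abs(P[...,2]-.052)<.004)&(np.arange(560)[None]>294))
rep('board',box&ok&(abs(P[...,2]-.012)<.004))
rep('stop+pad',box&ok&(abs(P[...,2]-.052)<.005)&(np.arange(560)[None]>284))
rep('roof',box&ok&(P[...,2]>.236))
rep('roofblk',box&ok&(P[...,2]>.2455))
m=box&ok&(P[...,2]>.21);print(np.percentile(P[m][:,2],[1,10,50,90,99]))
for n,b in (('tin',(270,325,120,180)),('foam',(350,405,115,175)),('glue',(260,305,295,345))):
    bb=np.zeros(ok.shape,bool);bb[b[2]:b[3],b[0]:b[1]]=1
    rep(n,bb&ok&(P[...,2]>.03))
E
python3 - <<'E'
import cv2
a=cv2.imread('pics/top0.png')[170:290,220:370];cv2.imwrite('pics/crop.png',cv2.resize(a,None,fx=5,fy=5,interpolation=cv2.INTER_CUBIC))
E
```

```text
[0.54224217 0.09723397 0.24848225] [0.53294497 0.00999959 0.05299475] [0.68090274 0.04688381 0.05295996] [ 0.67748125 -0.09149653  0.08568303] [0.38027832 0.08194921 0.10485379] [ 0.47890781 -0.02485926  0.04875283] [0.4109554 0.4228482 0.0006423]
padtop [ 295  197   58   71 3704] z 0.052 rect [0.5305 0.0066] [0.1048 0.1205] 85.2
board [ 232  188  120   88 2727] z 0.012 rect [0.5355 0.0598] [0.2149 0.1499] 84.72
stop+pad [ 285  196   68   72 4361] z 0.052 rect [0.5315 0.0143] [0.1199 0.1204] 84.79
roof [ 253  192   31   39 1038] z 0.2441 rect [0.5452 0.0978] [0.0399 0.0523] 85.3
roofblk [259 197  19  28 434] z 0.248 rect [0.5447 0.0978] [0.024  0.0367] 85.21
[0.2124933  0.24102596 0.24388618 0.24873556 0.24992967]
tin [285 134  29  31 696] z 0.0512 rect [0.685  0.0448] [0.0517 0.0534] 89.15
foam [360 125  38  41 898] z 0.0839 rect [ 0.6918 -0.1035] [0.0458 0.0635] 58.42
glue [268 305  29  31 696] z 0.078 rect [0.3757 0.0805] [0.0493 0.0491] 89.86
```

View pics/crop.png

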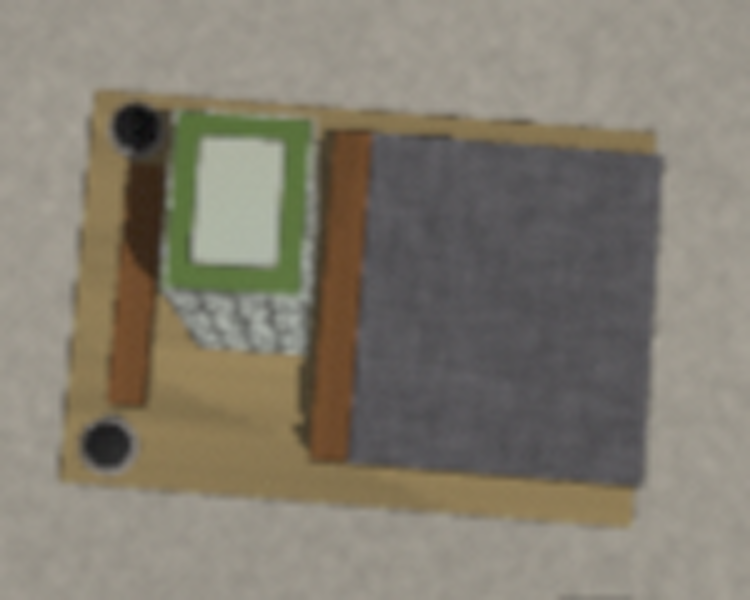

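Target confirmed: the small white tower, with a green roof and a pale roof block. Next I'll check that the arm can reach the tilted lowering pose, in free space beyond the pad.

```bash
cat >> h.py <<'E'
from scipy.spatial.transform import Rotation as Rot
O=np.array([.5367,.0738,0]);YAW=np.radians(-95.0)
XR=np.array([np.cos(YAW),np.sin(YAW),0]);YR=np.array([-np.sin(YAW),np.cos(YAW),0]);ZR=np.array([0,0,1.])
def rp(x,y,z): return O+XR*x+YR*y+ZR*z
def torest(p): d=np.asarray(p)-O; return np.array([d@XR,d@YR,d[2]])
def Rtool(a):
    # tilt a deg: tool z = down leaning to -XR ; tool y = toward -XR (flipped)
    a=np.radians(a); z=-ZR*np.cos(a)-XR*np.sin(a); y=-XR*np.cos(a)+ZR*np.sin(a)
    return np.c_[np.cross(y,z),y,z]
def units(s,p,R):
    R0=np.asarray(s["tool_rot"]);rv=Rot.from_matrix(R0.T@R).as_rotvec(degrees=True)/5
    return np.r_[rv,R0.T@(np.asarray(p)-s["eef_pos"])/.03].round(3)
E
python3 - <<'E'
from h import *; from station import observe
s=observe()
for y in (-.15,):
  print(units(s,[.52,y,.2],Rtool(0)), torest([.545,.0978,0]))
E
```

```text
[-1.0000e-03 -1.8000e-02 -3.2103e+01  1.5529e+01 -8.3100e+00  1.5200e-01] [-0.02463207  0.00617668  0.        ]
```

Emit:
play_rows(motion=[[[0, 0, -1.4, 1.5, -0.8, 0, 80], [0, 0, -2.8, 3, -1.6, 0, 80], [0, 0, -4.2, 4.5, -2.4, 0, 80], [0, 0, -5.6, 6, -3.2, 0, 80], [0, 0, -7, 7.5, -4, 0, 80], [0, 0, -8.4, 9, -4.8, 0, 80], [0, 0, -9.8, 10.5, -5.6, 0, 80], [0, 0, -11.2, 12, -6.4, 0, 80], [0, 0, -12.6, 13.5, -7.2, 0, 80], [0, 0, -14, 15, -8, 0, 80]]])

```text
t: 0.93
eef_pos: [0.4393, -0.2247, 0.2046]
tool_rot: [[0.09, 0.996, -0.0], [0.996, -0.09, 0.0], [0.0, -0.0, -1.0]]
force: [0.5, -0.9, -0.2]
gripper_width: 0.0587
```

```bash
cat > st.py <<'E'
import sys
from h import *; from station import observe
s=observe();print('t',round(s['t'],2),'j',np.round(s['joint_pos'],1),'p',np.round(s['eef_pos'],4),'rest',np.round(torest(s['eef_pos']),4),'F',np.round(s['force'],1),'w',round(s['gripper_width'],4))
R=s['tool_rot'];print('tilt',np.degrees(np.arctan2(-R[:,2]@XR,-R[2,2])).round(2),'xtool.YR',(R[:,0]@YR).round(4))
E
cat > go.py <<'E'
import sys
from h import *; from station import observe
a=[float(x) for x in sys.argv[1:]]
print(units(observe(),rp(a[0],a[1],a[2]),Rtool(a[3])))
E
python3 st.py; python3 go.py .215 -.015 .2 30
```

```text
t 0.93 j [-35.6  13.2 -13.4  63.3  -0.   59.6] p [ 0.4393 -0.2247  0.2046] rest [ 0.3058 -0.071   0.2046] F [ 0.5 -0.9 -0.2] w 0.0587
tilt 0.0 xtool.YR 0.003
[ -4.699   4.71  -17.584   3.033   1.858   0.153]
```

Emit:
play_rows(motion=[[[0, 0, -1.4, 0.3, 0.2, 0, 80], [0, 0, -2.8, 0.6, 0.4, 0, 80], [0, 0, -4.2, 0.9, 0.6, 0, 80], [0, 0, -5.6, 1.2, 0.8, 0, 80], [0, 0, -7, 1.5, 1, 0, 80], [0, 0, -8.4, 1.8, 1.2, 0, 80], [0, 0, -9.8, 2.1, 1.4, 0, 80], [0, 0, -11.2, 2.4, 1.6, 0, 80], [0, 0, -12.6, 2.7, 1.8, 0, 80], [0, 0, -14, 3, 1.9, 0, 80]]])

```text
t: 1.77
eef_pos: [0.504, -0.1419, 0.2043]
tool_rot: [[-0.905, 0.425, -0.0], [0.425, 0.905, 0.0], [0.001, 0.0, -1.0]]
force: [0.0, 0.1, -0.6]
gripper_width: 0.0585
```

```bash
python3 st.py; python3 go.py .19 .005 .12 55
```

```text
t 1.77 j [-23.7  16.5  -9.   64.5   0.    1.4] p [ 0.504  -0.1419  0.2043] rest [ 0.2178 -0.0138  0.2043] F [ 0.   0.1 -0.6] w 0.0585
tilt 0.01 xtool.YR -0.9387
[-10.881   1.93   -3.72   -0.271   1.084   2.811]
```

Emit:
play_rows(motion=[[[-1.1, 0.2, -0.4, 0, 0.1, 0.3, 80], [-2.2, 0.4, -0.8, -0.1, 0.2, 0.6, 80], [-3.3, 0.6, -1.1, -0.1, 0.3, 0.8, 80], [-4.4, 0.8, -1.5, -0.1, 0.4, 1.1, 80], [-5.4, 1, -1.9, -0.1, 0.5, 1.4, 80], [-6.5, 1.2, -2.2, -0.2, 0.6, 1.7, 80], [-7.6, 1.4, -2.6, -0.2, 0.8, 2, 80], [-8.7, 1.5, -3, -0.2, 0.9, 2.2, 80], [-9.8, 1.7, -3.3, -0.2, 1, 2.5, 80], [-10.9, 1.9, -3.7, -0.3, 1.1, 2.8, 80]]])

```text
t: 2.6
eef_pos: [0.526, -0.1171, 0.1208]
tool_rot: [[-0.995, 0.052, 0.082], [0.097, 0.567, 0.818], [-0.004, 0.822, -0.57]]
force: [0.5, 0.6, -0.6]
gripper_width: 0.0589
```

```bash
python3 st.py; python3 go.py .165 .006 .07 70
```

```text
t 2.6 j [-45.6  50.3   8.   90.5  39.1 -56. ] p [ 0.526  -0.1171  0.1208] rest [0.1911 0.006  0.1208] F [ 0.5  0.6 -0.6] w 0.0589
tilt 55.28 xtool.YR -0.9999
[-2.944  0.12  -0.008  0.015 -0.895  1.68 ]
```

Emit:
play_rows(motion=[[[-0.5, 0, 0, 0, -0.2, 0.3, 80], [-1, 0, 0, 0, -0.4, 0.6, 80], [-1.5, 0, 0, 0, -0.5, 0.9, 80], [-2, 0, 0, 0, -0.6, 1.2, 80], [-2.5, 0, 0, 0, -0.8, 1.5, 80], [-2.9, 0, 0, 0, -0.9, 1.7, 80], [-2.9, 0, 0, 0, -0.9, 1.7, 80], [-2.9, 0, 0, 0, -0.9, 1.7, 80], [-2.9, 0, 0, 0, -0.9, 1.7, 80], [-2.9, 0, 0, 0, -0.9, 1.7, 80]]])

```text
t: 3.43
eef_pos: [0.529, -0.0907, 0.0702]
tool_rot: [[-0.995, 0.03, 0.091], [0.096, 0.35, 0.932], [-0.004, 0.936, -0.351]]
force: [-0.3, -0.4, 0.0]
gripper_width: 0.0587
```

```bash
python3 st.py; python3 - <<'E'
from station import grab_frame
import cv2,pickle
for n in("side","top"):
    f=grab_frame(n);cv2.imwrite(f"pics/{n}1.png",f["img"][:,:,::-1]);pickle.dump(f,open(f"{n}1.pkl","wb"))
E
```

```text
t 3.43 j [-46.5  64.7  13.4  98.9  45.1 -68.1] p [ 0.529  -0.0907  0.0702] rest [0.1645 0.0066 0.0702] F [-0.3 -0.4  0. ] w 0.0587
tilt 69.44 xtool.YR -1.0
```

View pics/side1.png

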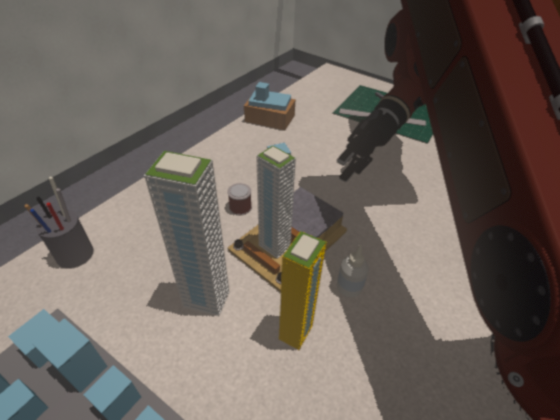

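View pics/top1.png

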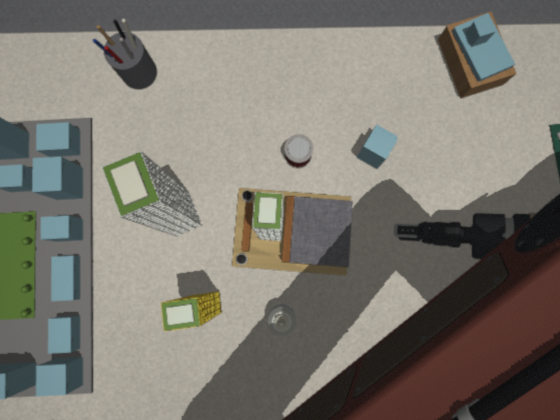

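```bash
python3 go.py .04 .006 .33 0
```

```text
[13.891  0.097 -0.061  0.025  9.562  0.846]
```

Emit:
play_rows(motion=[[[1.4, 0, 0, 0, 1, 0, 92], [2.8, 0, 0, 0, 2, 0, 92], [4.2, 0, 0, 0, 3, 0.1, 92], [5.6, 0, 0, 0, 4, 0.2, 92], [7, 0, 0, 0, 5, 0.3, 92], [8.4, 0, 0, 0, 6, 0.4, 92], [9.8, 0, 0, 0, 7, 0.5, 92], [11.2, 0, 0, 0, 8, 0.6, 92], [12.6, 0.1, 0, 0, 9, 0.8, 92], [13.9, 0.1, -0.1, 0, 9.6, 0.8, 92]]])

```text
t: 4.37
eef_pos: [0.5405, 0.0336, 0.3368]
tool_rot: [[-0.996, 0.086, 0.013], [0.087, 0.996, 0.032], [-0.01, 0.033, -0.999]]
force: [0.8, -0.2, -0.7]
gripper_width: 0.0545
```

```bash
python3 st.py; python3 go.py -.0247 .006 .285 0
```

```text
t 4.37 j [-5.4 16.  10.  83.4  1.9 -0.5] p [0.5405 0.0336 0.3368] rest [0.0397 0.0073 0.3368] F [ 0.8 -0.2 -0.7] w 0.0545
tilt 1.91 xtool.YR -1.0
[0.382 0.113 0.009 0.06  2.087 1.797]
```

Emit:
play_rows(motion=[[[0.1, 0, 0, 0, 0.4, 0, 92], [0.2, 0, 0, 0, 0.8, 0.2, 92], [0.3, 0.1, 0, 0, 1.2, 0.5, 92], [0.4, 0.1, 0, 0, 1.6, 1, 92], [0.4, 0.1, 0, 0.1, 2, 1.4, 92], [0.4, 0.1, 0, 0.1, 2.1, 1.8, 92], [0.4, 0.1, 0, 0.1, 2.1, 1.8, 92], [0.4, 0.1, 0, 0.1, 2.1, 1.8, 92], [0.4, 0.1, 0, 0.1, 2.1, 1.8, 92], [0.4, 0.1, 0, 0.1, 2.1, 1.8, 92]]])

```text
t: 5.2
eef_pos: [0.5429, 0.0968, 0.2805]
tool_rot: [[-0.996, 0.087, -0.007], [0.087, 0.996, 0.004], [0.007, 0.004, -1.0]]
force: [0.3, -0.4, -0.8]
gripper_width: 0.0541
```

```bash
python3 st.py; python3 go.py -.0247 .006 .215 0;python3 - <<'E'
from station import grab_frame
import cv2,pickle
o=[]
for n in("side","top"):
    f=grab_frame(n);pickle.dump(f,open(f"{n}2.pkl","wb"))
    im=f["img"][:,:,::-1]
    o.append(cv2.resize(im[90:270,190:390] if n=="side" else im[150:330,180:380],(400,360)))
import numpy as np;cv2.imwrite("pics/2.png",np.hstack(o))
E
```

```text
t 5.2 j [ 2.3 18.4  5.  77.   0.3  7.3] p [0.5429 0.0968 0.2805] rest [-0.0235  0.0041  0.2805] F [ 0.3 -0.4 -0.8] w 0.0541
tilt 0.22 xtool.YR -1.0
[ 0.044 -0.084  0.003 -0.078  0.032  2.183]
```

View pics/2.png

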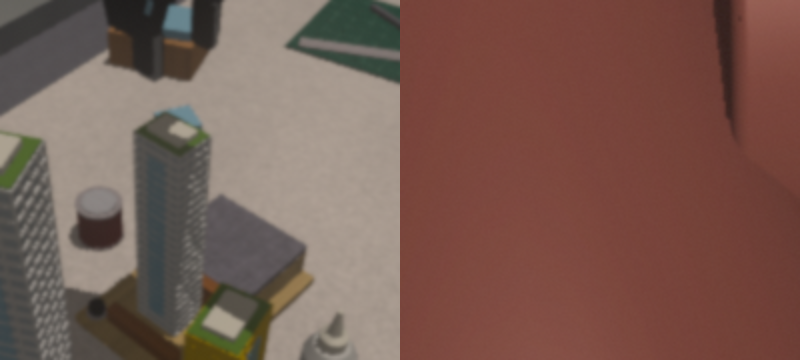

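```bash
python3 - <<'E'
from h import *
f=pickle.load(open("side2.pkl","rb"));P=pts(f)
for n,X in (('tcp',[.5429,.0968,.2805]),('roof',[.545,.0978,.248]),('pushtip',rp(-.0235-.027,.004,.285)),('suptip',rp(-.0235+.027,.004,.285))):
    u=proj(f,X)[0]; print(n,u,((u-[190,90])*2).round())
v,u=np.where((f["range_z"]>0)&(P[...,2]>.255)&(P[...,2]<.33)&(abs(P[...,0]-.543)<.05)&(abs(P[...,1]-.097)<.08))
q=np.array([torest(p) for p in P[v,u]])
for z in np.arange(.26,.33,.01):
    m=abs(q[:,2]-z)<.005
    if m.sum(): print(round(z,3),m.sum(),np.percentile(q[m,0],[2,25,50,75,98]).round(4),np.percentile(q[m,1],[2,50,98]).round(4))
E
```

```text
tcp [277.84612529 136.72754457] [176.  93.]
roof [276.07183482 153.32898842] [172. 127.]
pushtip [266.06486843 141.58376876] [152. 103.]
suptip [289.30258752 127.46479333] [199.  75.]
0.31 51 [-0.0583 -0.0568  0.0032  0.0043  0.0059] [-0.0064  0.0026  0.0141]
0.32 166 [-0.0645 -0.0591  0.0027  0.0043  0.0113] [-0.007  -0.0013  0.0143]
0.33 86 [-0.0649 -0.0611 -0.0235  0.0041  0.0116] [-0.0068 -0.0015  0.015 ]
```

```bash
python3 - <<'E'
from h import *
f=pickle.load(open("side2.pkl","rb"));P=pts(f)
for uu in (264,266,268,284,287,290,293):
    print(uu,[(v,*np.round(torest(P[v,uu])*1000).astype(int)) for v in range(108,136,2)])
E
```

```text
264 [(108, np.int64(-61), np.int64(-3), np.int64(349)), (110, np.int64(-60), np.int64(-1), np.int64(345)), (112, np.int64(-61), np.int64(-3), np.int64(343)), (114, np.int64(-60), np.int64(-1), np.int64(339)), (116, np.int64(-61), np.int64(-2), np.int64(336)), (118, np.int64(-62), np.int64(-3), np.int64(334)), (120, np.int64(-60), np.int64(-1), np.int64(329)), (122, np.int64(-61), np.int64(-2), np.int64(327)), (124, np.int64(-61), np.int64(-2), np.int64(323)), (126, np.int64(-62), np.int64(-3), np.int64(321)), (128, np.int64(-62), np.int64(-3), np.int64(317)), (130, np.int64(288), np.int64(335), np.int64(-3)), (132, np.int64(276), np.int64(324), np.int64(1)), (134, np.int64(271), np.int64(319), np.int64(-1))]
266 [(108, np.int64(-63), np.int64(-8), np.int64(352)), (110, np.int64(-57), np.int64(-2), np.int64(344)), (112, np.int64(-56), np.int64(-2), np.int64(341)), (114, np.int64(-58), np.int64(-3), np.int64(338)), (116, np.int64(-58), np.int64(-3), np.int64(336)), (118, np.int64(-56), np.int64(-1), np.int64(330)), (120, np.int64(-57), np.int64(-2), np.int64(328)), (122, np.int64(-57),
[... 3197 characters left out ...]
108, np.int64(4), np.int64(-1), np.int64(321)), (110, np.int64(3), np.int64(-2), np.int64(319)), (112, np.int64(3), np.int64(-2), np.int64(315)), (114, np.int64(4), np.int64(-2), np.int64(311)), (116, np.int64(394), np.int64(314), np.int64(6)), (118, np.int64(396), np.int64(315), np.int64(-2)), (120, np.int64(387), np.int64(308), np.int64(-2)), (122, np.int64(376), np.int64(298), np.int64(0)), (124, np.int64(368), np.int64(292), np.int64(0)), (126, np.int64(361), np.int64(285), np.int64(-1)), (128, np.int64(354), np.int64(280), np.int64(-2)), (130, np.int64(344), np.int64(271), np.int64(0)), (132, np.int64(337), np.int64(265), np.int64(-1)), (134, np.int64(330), np.int64(259), np.int64(-2))]
```

```bash
python3 st.py; cat > tips.py <<'E'
from h import *; from station import grab_frame,observe
f=grab_frame("side");P=pts(f);s=observe()
q=np.c_[(P.reshape(-1,3)-O)@XR,(P.reshape(-1,3)-O)@YR,P.reshape(-1,3)[:,2]];t=torest(s["eef_pos"])
m=(abs(q[:,0]-t[0])<.05)&(abs(q[:,1]-t[1])<.012)&(abs(q[:,2]-t[2])<.1)&(f["range_z"].ravel()>0)
for lo,hi,n in ((-.05,-.02,'push'),(.02,.05,'sup')):
    k=m&(q[:,0]-t[0]>lo)&(q[:,0]-t[0]<hi)&(q[:,2]>.255);print(n,k.sum(),'zmin',np.percentile(q[k,2],2) if k.sum() else None)
print('tcp',t)
E
python3 tips.py
```

```text
t 5.3 j [ 2.3 18.4  5.  77.   0.3  7.3] p [0.5428 0.0969 0.2801] rest [-0.0235  0.0041  0.2801] F [-0.1 -0.1  0.4] w 0.0548
tilt 0.22 xtool.YR -1.0
push 581 zmin 0.3128263963978791
sup 592 zmin 0.3117375107302779
tcp [-0.02357751  0.00401857  0.27994009]
```

```bash
python3 - <<'E'
from h import *
for n in("side","top"):
  f=pickle.load(open(f"{n}1.pkl","rb"));P=pts(f).reshape(-1,3)
  R=Rtool(69.44);p=rp(.1645,.0066,.0702);q=(P-p)@R
  m=(f["range_z"].ravel()>0)&(abs(q[:,0])<.012)&(abs(q[:,1])<.05)&(abs(q[:,2])<.1)&(P[:,2]>.02)
  for sgn in(1,-1):
    k=m&(q[:,1]*sgn>.02);print(n,sgn,k.sum(),np.percentile(q[k,2],[90,98,100]) if k.sum() else '')
E
```

```text
side 1 262 [-0.03437381 -0.03097161 -0.02947903]
side -1 260 [-0.035178   -0.03088832 -0.02925653]
top 1 401 [-0.03618424 -0.03226301  0.09999501]
top -1 89 [-0.03827365 -0.0339593  -0.03276164]
```

```bash
python3 go.py -.0247 .006 .190 0
```

```text
[ 0.043 -0.093  0.004 -0.09   0.026  2.997]
```

Emit:
play_rows(motion=[[[0, 0, 0, -0.1, 0, 0, 92], [0, -0.1, 0, -0.1, 0, 0.3, 92], [0, -0.1, 0, -0.1, 0, 0.7, 92], [0, -0.1, 0, -0.1, 0, 1.1, 92], [0, -0.1, 0, -0.1, 0, 1.6, 92], [0, -0.1, 0, -0.1, 0, 2.0, 92], [0, -0.1, 0, -0.1, 0, 2.4, 92], [0, -0.1, 0, -0.1, 0, 2.7, 92], [0, -0.1, 0, -0.1, 0, 2.9, 92], [0, -0.1, 0, -0.1, 0, 3.0, 92]]])

```text
t: 6.18
eef_pos: [0.5445, 0.0974, 0.1886]
tool_rot: [[-0.996, 0.086, -0.001], [0.086, 0.996, 0.004], [0.001, 0.004, -1.0]]
force: [0.1, -0.1, 0.8]
gripper_width: 0.0545
```

```bash
python3 st.py; cat > pic.py <<'E'
from station import grab_frame
import cv2,pickle,sys,numpy as np
f=grab_frame("side");pickle.dump(f,open("side.pkl","wb"));im=f["img"][:,:,::-1]
cv2.imwrite(f"pics/{sys.argv[1]}.png",cv2.resize(im[100:280,190:390],(800,600) if 0 else (660,594),interpolation=cv2.INTER_CUBIC))
E
python3 pic.py s3
```

```text
t 6.18 j [ 2.4 20.3 -6.1 63.7  0.2  7.4] p [0.5445 0.0974 0.1886] rest [-0.0241  0.0057  0.1886] F [ 0.1 -0.1  0.8] w 0.0545
tilt 0.2 xtool.YR -1.0
```

View pics/s3.png

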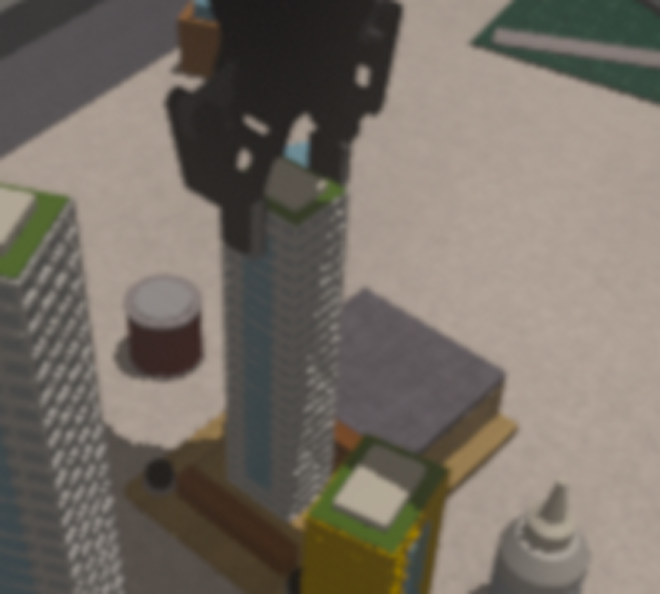

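Emit:
play_rows(motion=[[[0, 0, 0, 0, -0.1, 0, 92], [0, 0, 0, 0, -0.2, 0, 92], [0, 0, 0, 0, -0.3, 0, 92], [0, 0, 0, 0, -0.4, 0, 92], [0, 0, 0, 0, -0.5, 0, 92], [0, 0, 0, 0, -0.6, 0, 92], [0, 0, 0, 0, -0.7, 0, 92], [0, 0, 0, 0, -0.8, 0, 92], [0, 0, 0, 0, -0.9, 0, 92], [0, 0, 0, 0, -1.0, 0, 92]]])

```text
t: 7.07
eef_pos: [0.5421, 0.0673, 0.1892]
tool_rot: [[-0.996, 0.086, -0.0], [0.086, 0.996, 0.004], [0.0, 0.004, -1.0]]
force: [-0.1, 0.5, 0.3]
gripper_width: 0.0545
```

```bash
python3 st.py; python3 pic.py s4
```

```text
t 7.07 j [-0.7 19.5 -7.2 63.4  0.2  4.2] p [0.5421 0.0673 0.1892] rest [0.006  0.0059 0.1892] F [-0.1  0.5  0.3] w 0.0545
tilt 0.22 xtool.YR -1.0
```

View pics/s4.png

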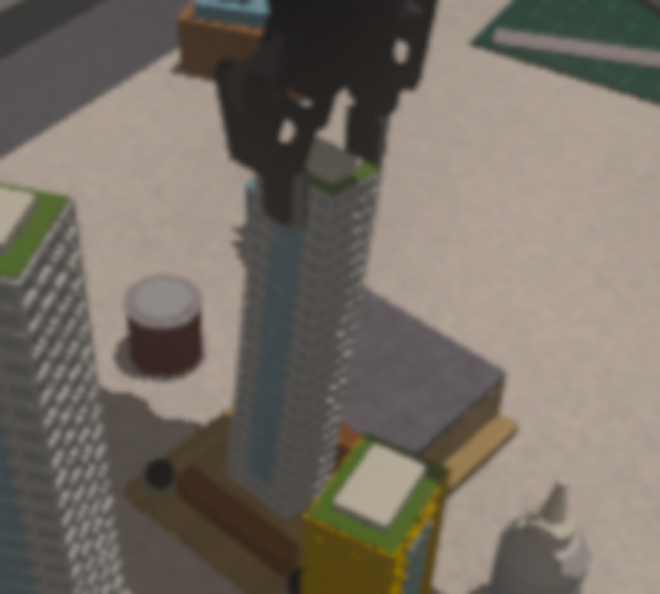

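```bash
cat > tg.py <<'E'
import sys
from h import *; from station import observe
def tgt(th,be,gap=0,dt=.022,w=None,s=None,smax=.062,y=.006):
    """tower tilt th, tool tilt th-be; support pad plane gap below roof edge"""
    t=np.radians(th)
    if s is None: s=min(.040/np.cos(t),smax)
    E=np.array([(.230-s)*np.sin(t),y,.052+(.230-s)*np.cos(t)])
    R=Rtool(th-be);d=dt+.030
    p=rp(*E)+R[:,2]*d+R[:,1]*(w/2-gap)
    return E,p,R
if __name__=="__main__":
    s=observe();w=s["gripper_width"]
    th,be=float(sys.argv[1]),float(sys.argv[2]);kw=dict(a.split('=') for a in sys.argv[3:]);kw={k:float(v) for k,v in kw.items()}
    ww=kw.pop('w',w)
    E,p,R=tgt(th,be,w=ww,**kw);print('E',E.round(4),'tcp rest',torest(p).round(4),'alpha',th-be);print(units(s,p,R))
E
python3 tg.py 17 12 gap=.0105
```

```text
E [0.055 0.006 0.232] tcp rest [0.0339 0.006  0.1816] alpha 5.0
[-0.96  -0.005  0.008 -0.002 -0.915  0.249]
```

Emit:
play_rows(motion=[[[-0.1, 0, 0, 0, -0.1, 0, 92], [-0.2, 0, 0, 0, -0.2, 0, 92], [-0.3, 0, 0, 0, -0.3, 0.1, 92], [-0.4, 0, 0, 0, -0.4, 0.1, 92], [-0.5, 0, 0, 0, -0.5, 0.1, 92], [-0.6, 0, 0, 0, -0.6, 0.15, 92], [-0.7, 0, 0, 0, -0.7, 0.2, 92], [-0.8, 0, 0, 0, -0.75, 0.2, 92], [-0.9, 0, 0, 0, -0.8, 0.25, 92], [-1, 0, 0, 0, -0.85, 0.25, 92]]])

```text
t: 7.95
eef_pos: [0.5397, 0.042, 0.1813]
tool_rot: [[-0.996, 0.086, 0.007], [0.086, 0.992, 0.091], [0.001, 0.092, -0.996]]
force: [0.4, -0.7, 0.9]
gripper_width: 0.0545
```

```bash
python3 st.py; python3 pic.py s5
```

```text
t 7.95 j [-6.7 18.9 -9.5 61.9  5.3 -1.8] p [0.5397 0.042  0.1813] rest [0.0314 0.0058 0.1813] F [ 0.4 -0.7  0.9] w 0.0545
tilt 5.26 xtool.YR -1.0
```

View pics/s5.png

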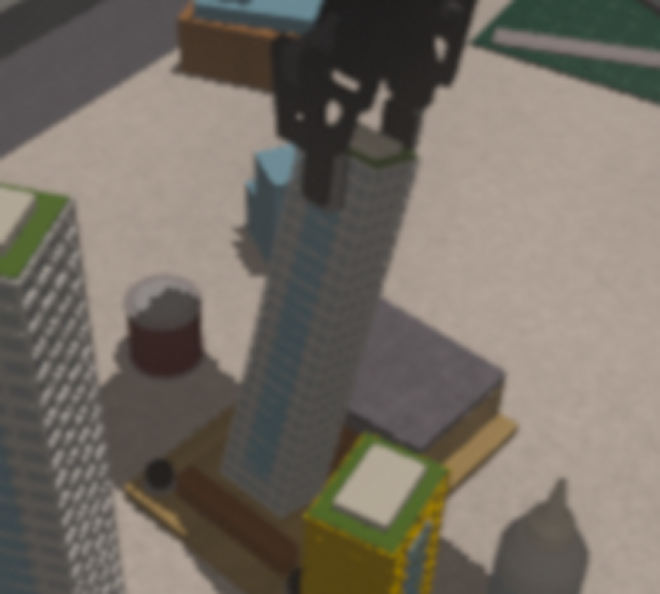

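```bash
cat > tilt.py <<'E'
from h import *; from station import grab_frame
import sys
def meas(f,zlo=.07,zhi=.21):
    P=pts(f).reshape(-1,3);ok=f["range_z"].ravel()>0
    q=np.c_[(P-O)@XR,(P-O)@YR,P[:,2]]
    m=ok&(abs(q[:,1]-.006)<.02)&(q[:,2]>zlo)&(q[:,2]<zhi)&(q[:,0]>-.11)&(q[:,0]<.17)
    # white/blue bright pixels only
    im=f["img"].reshape(-1,3).astype(int);m&=im.max(1)>70
    a=q[m][:,[0,2]]
    rng=np.random.default_rng(0);best=None
    for _ in range(300):
        i,j=rng.choice(len(a),2,0);d=a[j]-a[i];L=np.hypot(*d)
        if L<.03: continue
        n=np.array([-d[1],d[0]])/L;k=abs((a-a[i])@n)<.002
        if best is None or k.sum()>best.sum(): best=k
    b=a[best];c=b.mean(0);v=np.linalg.svd(b-c)[2][0];v*=np.sign(v[1]) or 1
    th=np.degrees(np.arctan2(v[0],v[1]));n=np.array([v[1],-v[0]])  # toward +x face
    dist=(np.array([0,.052])-c)@n  # should be 40mm if resting on stop edge
    print('tilt',th.round(2),'pts',best.sum(),len(a),'stop-edge dist from -x face mm',(dist*1000).round(1))
    print('z range of inliers',b[:,1].min().round(3),b[:,1].max().round(3), 'x',b[:,0].min().round(3),b[:,0].max().round(3))
    return th
if __name__=="__main__":
    f=grab_frame("side");meas(f,*(float(x) for x in sys.argv[1:]))
E
python3 tilt.py
```

```text
tilt 17.34 pts 1117 1247 stop-edge dist from -x face mm 40.0
z range of inliers 0.07 0.21 x -0.037 0.009
```

```bash
python3 tilt.py;python3 tg.py 26 13;python3 tg.py 33 15
```

```text
tilt 17.3 pts 1116 1241 stop-edge dist from -x face mm 40.1
z range of inliers 0.07 0.21 x -0.037 0.009
E [0.0813 0.006  0.2187] tcp rest [0.043  0.006  0.1742] alpha 13.0
[-1.557 -0.007  0.004 -0.003 -0.405  0.209]
E [0.0993 0.006  0.2049] tcp rest [0.0572 0.006  0.1639] alpha 18.0
[-2.557 -0.007  0.004 -0.003 -0.909  0.508]
```

Emit:
play_rows(motion=[[[-0.2, 0, 0, 0, -0.05, 0, 92], [-0.3, 0, 0, 0, -0.1, 0, 92], [-0.5, 0, 0, 0, -0.15, 0.05, 92], [-0.6, 0, 0, 0, -0.2, 0.1, 92], [-0.8, 0, 0, 0, -0.25, 0.1, 92], [-0.9, 0, 0, 0, -0.3, 0.1, 92], [-1.1, 0, 0, 0, -0.3, 0.15, 92], [-1.3, 0, 0, 0, -0.35, 0.2, 92], [-1.5, 0, 0, 0, -0.4, 0.2, 92], [-1.6, 0, 0, 0, -0.4, 0.2, 92]]])

```text
t: 8.93
eef_pos: [0.5387, 0.0303, 0.1742]
tool_rot: [[-0.996, 0.085, 0.019], [0.087, 0.969, 0.229], [0.001, 0.23, -0.973]]
force: [-1.4, -0.3, 0.3]
gripper_width: 0.0546
```

```bash
python3 st.py; python3 pic.py s6; python3 tilt.py; python3 tg.py 35 15;  python3 tg.py 40 17
```

```text
t 8.93 j [-13.2  19.6 -10.8  61.6  13.2  -8.5] p [0.5387 0.0303 0.1742] rest [0.0431 0.0058 0.1742] F [-1.4 -0.3  0.3] w 0.0546
tilt 13.3 xtool.YR -1.0
tilt 26.51 pts 1227 1378 stop-edge dist from -x face mm 40.2
z range of inliers 0.07 0.21 x -0.038 0.035
E [0.1039 0.006  0.2004] tcp rest [0.0603 0.006  0.1609] alpha 20.0
[-1.352 -0.009 -0.002 -0.004 -0.66   0.303]
E [0.1143 0.006  0.1882] tcp rest [0.0686 0.006  0.1511] alpha 23.0
[-1.952 -0.009 -0.003 -0.005 -1.007  0.56 ]
```

View pics/s6.png

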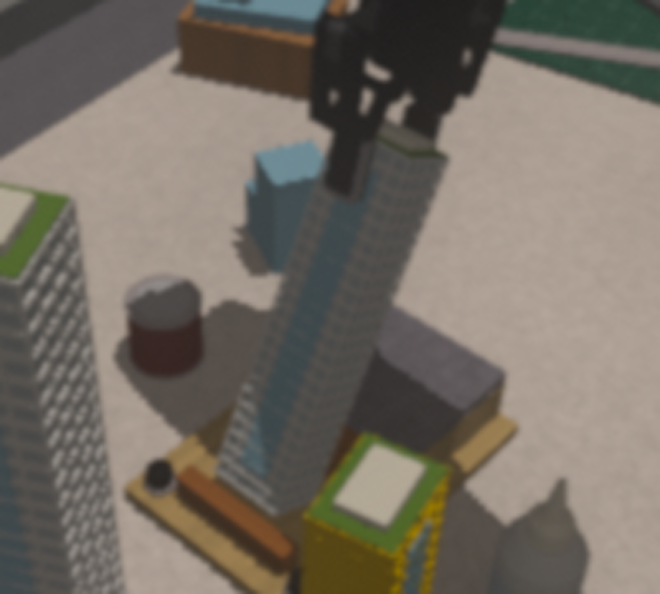

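```bash
python3 tg.py 37 16
```

```text
E [0.1083 0.006  0.1957] tcp rest [0.064 0.006 0.157] alpha 21.0
[-1.552 -0.009 -0.002 -0.005 -0.81   0.403]
```

Emit:
play_rows(motion=[[[-0.15, 0, 0, 0, -0.08, 0.04, 92], [-0.3, 0, 0, 0, -0.16, 0.08, 92], [-0.45, 0, 0, 0, -0.24, 0.12, 92], [-0.6, 0, 0, 0, -0.32, 0.16, 92], [-0.75, 0, 0, 0, -0.4, 0.2, 92], [-0.9, 0, 0, 0, -0.48, 0.24, 92], [-1.05, 0, 0, 0, -0.56, 0.28, 92], [-1.2, 0, 0, 0, -0.64, 0.32, 92], [-1.35, 0, 0, 0, -0.72, 0.36, 92], [-1.5, 0, 0, 0, -0.8, 0.4, 92]]])

```text
t: 9.87
eef_pos: [0.537, 0.0101, 0.1571]
tool_rot: [[-0.996, 0.081, 0.03], [0.086, 0.931, 0.354], [0.0, 0.355, -0.935]]
force: [0.1, -0.3, 0.3]
gripper_width: 0.0545
```

```bash
python3 st.py; python3 pic.py s7; python3 tilt.py .07 .18; python3 tg.py 47 18
```

```text
t 9.87 j [-20.   22.2 -11.9  61.6  20.  -16. ] p [0.537  0.0101 0.1571] rest [0.0635 0.0059 0.1571] F [ 0.1 -0.3  0.3] w 0.0545
tilt 20.79 xtool.YR -1.0
tilt 37.23 pts 1098 1308 stop-edge dist from -x face mm 39.5
z range of inliers 0.07 0.18 x -0.037 0.05
E [0.1253 0.006  0.1689] tcp rest [0.0764 0.006  0.1365] alpha 29.0
[-1.649 -0.014 -0.007 -0.009 -0.627  0.483]
```

View pics/s7.png

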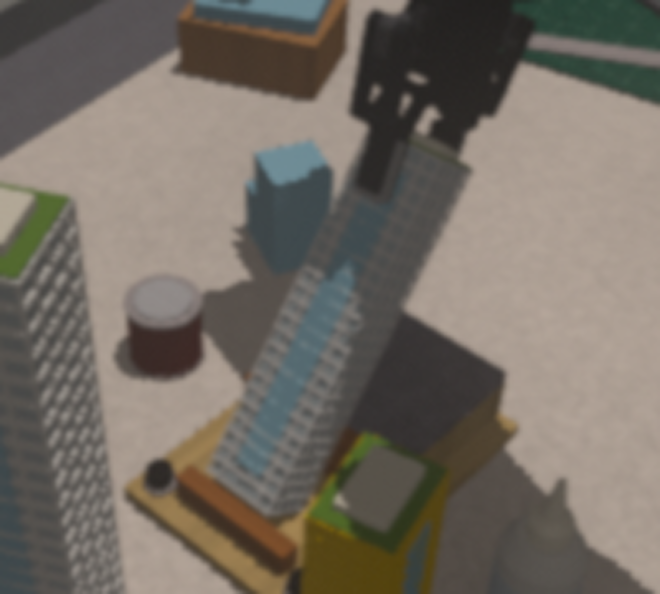

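```bash
cat > sl.py <<'E'
from tilt import *
f=pickle.load(open("side.pkl","rb"));th=np.radians(meas(f,.07,.175) if len(sys.argv)<2 else meas(f,float(sys.argv[1]),float(sys.argv[2])))
P=pts(f).reshape(-1,3);q=np.c_[(P-O)@XR,(P-O)@YR,P[:,2]];ok=f["range_z"].ravel()>0
d=q[:,[0,2]]-[0,.052];u=d@[np.sin(th),np.cos(th)];n=d@[np.cos(th),-np.sin(th)]
m=ok&(abs(n+.04)<.0035)&(abs(q[:,1]-.006)<.035)
k=m&(abs(q[:,1]-.006)<.015);print('u lo',np.percentile(u[k&(u>-.1)&(u<.2)],[0,.5,1,2]).round(4))
y=q[m&(u>-.03)&(u<.05),1];print('y extent low',np.percentile(y,[2,98]).round(4));y=q[m&(u>.07)&(u<.11),1];print('y extent high',np.percentile(y,[2,98]).round(4))
E
python3 sl.py
```

```text
tilt 36.83 pts 1053 1244 stop-edge dist from -x face mm 39.5
z range of inliers 0.07 0.175 x -0.037 0.044
u lo [-0.0998 -0.0847 -0.0832 -0.081 ]
y extent low [-0.0183  0.0321]
y extent high [-0.0184  0.032 ]
```

```bash
python3 - <<'E'
from h import *
f=pickle.load(open("side.pkl","rb"))
for th in(37,):
  t=np.radians(th)
  for s in (.04,.045,.05,.055):
    r=.23-s
    print(s,((proj(f,rp(r*np.sin(t),-.0195,.052+r*np.cos(t)))-[190,100])*3.3).round(), ((proj(f,rp(-s*np.sin(t)-.04*np.cos(t),-.0195,.052-s*np.cos(t)+.04*np.sin(t)))-[190,100])*3.3).round())
E
```

```text
0.04 [[481. 152.]] [[275. 500.]]
0.045 [[477. 160.]] [[271. 507.]]
0.05 [[473. 168.]] [[268. 514.]]
0.055 [[469. 176.]] [[264. 521.]]
```

Emit:
play_rows(motion=[[[-0.16, 0, 0, 0, -0.06, 0.05, 92], [-0.32, 0, 0, 0, -0.12, 0.1, 92], [-0.48, 0, 0, 0, -0.19, 0.15, 92], [-0.64, 0, 0, 0, -0.25, 0.2, 92], [-0.8, 0, 0, 0, -0.31, 0.25, 92], [-0.96, 0, 0, 0, -0.38, 0.3, 92], [-1.12, 0, 0, 0, -0.44, 0.35, 92], [-1.28, 0, 0, 0, -0.5, 0.4, 92], [-1.45, 0, 0, 0, -0.57, 0.45, 92], [-1.65, 0, 0, 0, -0.63, 0.48, 92]]])

```text
t: 10.8
eef_pos: [0.5359, -0.0023, 0.1369]
tool_rot: [[-0.996, 0.076, 0.041], [0.086, 0.871, 0.484], [0.001, 0.486, -0.874]]
force: [0.1, -1.0, -0.3]
gripper_width: 0.0546
```

```bash
python3 st.py; python3 pic.py s8; python3 tilt.py .07 .16; python3 tg.py 57 20
```

```text
t 10.8 j [-25.9  26.6 -11.9  62.8  27.  -23.6] p [ 0.5359 -0.0023  0.1369] rest [0.0758 0.0059 0.1369] F [ 0.1 -1.  -0.3] w 0.0546
tilt 29.05 xtool.YR -1.0
tilt 47.28 pts 1034 1262 stop-edge dist from -x face mm 39.5
z range of inliers 0.07 0.16 x -0.04 0.061
E [0.1409 0.006  0.1435] tcp rest [0.0877 0.006  0.1185] alpha 37.0
[-1.593 -0.016 -0.008 -0.011 -0.624  0.342]
```

View pics/s8.png

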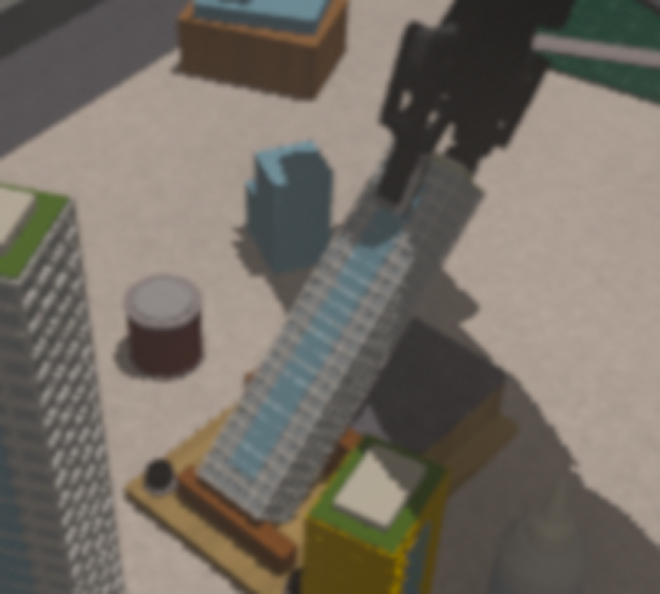

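Emit:
play_rows(motion=[[[-0.16, 0, 0, 0, -0.06, 0.03, 92], [-0.32, 0, 0, 0, -0.12, 0.07, 92], [-0.48, 0, 0, 0, -0.19, 0.1, 92], [-0.64, 0, 0, 0, -0.25, 0.14, 92], [-0.8, 0, 0, 0, -0.31, 0.17, 92], [-0.96, 0, 0, 0, -0.38, 0.2, 92], [-1.12, 0, 0, 0, -0.44, 0.24, 92], [-1.28, 0, 0, 0, -0.5, 0.27, 92], [-1.45, 0, 0, 0, -0.56, 0.31, 92], [-1.6, 0, 0, 0, -0.62, 0.34, 92]]])

```text
t: 11.73
eef_pos: [0.535, -0.0137, 0.119]
tool_rot: [[-0.996, 0.069, 0.052], [0.086, 0.795, 0.6], [0.0, 0.602, -0.798]]
force: [0.0, 0.8, 0.2]
gripper_width: 0.0543
```

```bash
python3 st.py; python3 pic.py s9; python3 tilt.py .06 .14; python3 tg.py 67 20; python3 - <<'E'
from h import *
f=pickle.load(open("side.pkl","rb"))
t=np.radians(57)
for s in (.05,.055,.06,.065,.07):
    r=.23-s
    print(s,((proj(f,rp(r*np.sin(t),-.0195,.052+r*np.cos(t)))-[190,100])*3.3).round(), ((proj(f,rp(-s*np.sin(t)-.04*np.cos(t),-.0195,.052-s*np.cos(t)+.04*np.sin(t)))-[190,100])*3.3).round())
E
```

```text
t 11.73 j [-30.9  32.2 -10.4  65.7  32.8 -31.3] p [ 0.535  -0.0137  0.119 ] rest [0.0873 0.0059 0.119 ] F [0.  0.8 0.2] w 0.0543
tilt 37.05 xtool.YR -1.0
tilt 57.45 pts 1153 1380 stop-edge dist from -x face mm 39.2
z range of inliers 0.06 0.14 x -0.061 0.066
E [0.1546 0.006  0.1176] tcp rest [0.0979 0.006  0.1023] alpha 47.0
[-1.995 -0.014 -0.009 -0.009 -0.603  0.227]
0.05 [[505. 199.]] [[266. 492.]]
0.055 [[501. 205.]] [[261. 499.]]
0.06 [[496. 212.]] [[256. 506.]]
0.065 [[492. 218.]] [[251. 513.]]
0.07 [[487. 225.]] [[246. 521.]]
```

View pics/s9.png

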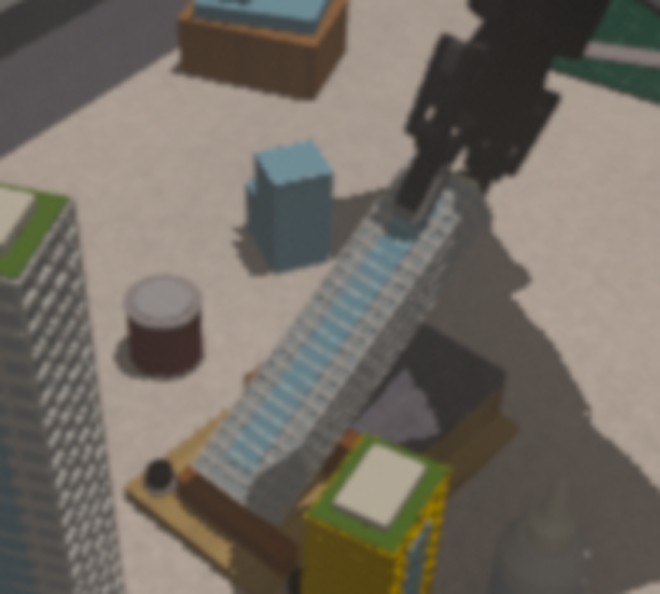

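Emit:
play_rows(motion=[[[-0.2, 0, 0, 0, -0.06, 0.02, 92], [-0.4, 0, 0, 0, -0.12, 0.04, 92], [-0.6, 0, 0, 0, -0.18, 0.06, 92], [-0.8, 0, 0, 0, -0.24, 0.08, 92], [-1, 0, 0, 0, -0.3, 0.1, 92], [-1.2, 0, 0, 0, -0.36, 0.12, 92], [-1.4, 0, 0, 0, -0.42, 0.14, 92], [-1.6, 0, 0, 0, -0.48, 0.16, 92], [-1.8, 0, 0, 0, -0.54, 0.18, 92], [-2, 0, 0, 0, -0.6, 0.2, 92]]])

```text
t: 12.67
eef_pos: [0.5341, -0.0244, 0.1035]
tool_rot: [[-0.996, 0.059, 0.063], [0.086, 0.679, 0.729], [0.0, 0.732, -0.681]]
force: [-0.5, 0.2, -1.8]
gripper_width: 0.0545
```

```bash
python3 st.py; python3 pic.py s10; python3 tilt.py .06 .12; python3 tg.py 76 20 smax=.058; python3 - <<'E'
from h import *
f=pickle.load(open("side.pkl","rb"))
t=np.radians(67)
for s in (.05,.055,.06,.065,.07):
    r=.23-s
    print(s,((proj(f,rp(r*np.sin(t),-.0195,.052+r*np.cos(t)))-[190,100])*3.3).round(), ((proj(f,rp(-s*np.sin(t)-.04*np.cos(t),-.0195,.052-s*np.cos(t)+.04*np.sin(t)))-[190,100])*3.3).round())
E
```

```text
t 12.67 j [-35.9  40.3  -6.6  72.1  38.9 -41.3] p [ 0.5341 -0.0244  0.1035] rest [0.0981 0.006  0.1035] F [-0.5  0.2 -1.8] w 0.0545
tilt 47.06 xtool.YR -1.0
tilt 67.47 pts 1126 1356 stop-edge dist from -x face mm 38.7
z range of inliers 0.062 0.12 x -0.075 0.068
E [0.1669 0.006  0.0936] tcp rest [0.1085 0.006  0.0872] alpha 56.0
[-1.79  -0.013 -0.014 -0.01  -0.612  0.108]
0.05 [[513. 223.]] [[268. 478.]]
0.055 [[508. 229.]] [[263. 484.]]
0.06 [[503. 235.]] [[257. 491.]]
0.065 [[499. 240.]] [[252. 498.]]
0.07 [[494. 246.]] [[246. 505.]]
```

View pics/s10.png

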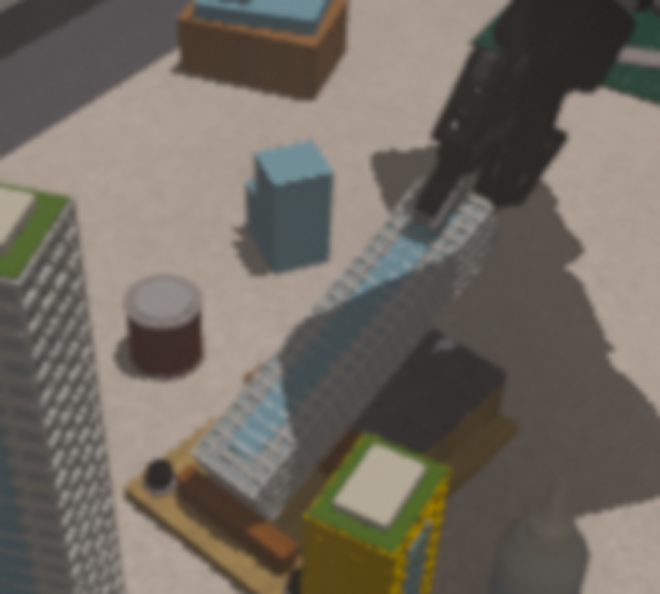

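Emit:
play_rows(motion=[[[-0.18, 0, 0, 0, -0.06, 0.01, 92], [-0.36, 0, 0, 0, -0.12, 0.02, 92], [-0.54, 0, 0, 0, -0.18, 0.03, 92], [-0.72, 0, 0, 0, -0.24, 0.04, 92], [-0.9, 0, 0, 0, -0.3, 0.05, 92], [-1.08, 0, 0, 0, -0.36, 0.06, 92], [-1.26, 0, 0, 0, -0.43, 0.07, 92], [-1.44, 0, 0, 0, -0.49, 0.08, 92], [-1.62, 0, 0, 0, -0.55, 0.09, 92], [-1.8, 0, 0, 0, -0.61, 0.1, 92]]])

```text
t: 13.6
eef_pos: [0.5332, -0.0347, 0.088]
tool_rot: [[-0.996, 0.049, 0.071], [0.086, 0.556, 0.826], [0.0, 0.83, -0.558]]
force: [0.1, -0.9, -1.4]
gripper_width: 0.0546
```

```bash
python3 st.py; python3 pic.py s11; python3 tilt.py .06 .12; python3 tg.py 84 20 smax=.058;
```

```text
t 13.6 j [-39.5  48.8  -1.6  79.8  43.1 -50.9] p [ 0.5332 -0.0347  0.088 ] rest [0.1084 0.006  0.088 ] F [ 0.1 -0.9 -1.4] w 0.0546
tilt 56.05 xtool.YR -1.0
tilt 76.98 pts 1397 1687 stop-edge dist from -x face mm 38.7
z range of inliers 0.073 0.12 x -0.073 0.131
E [0.1711 0.006  0.07  ] tcp rest [0.1123 0.006  0.0718] alpha 64.0
[-1.59  -0.013 -0.013 -0.01  -0.504  0.187]
```

View pics/s11.png

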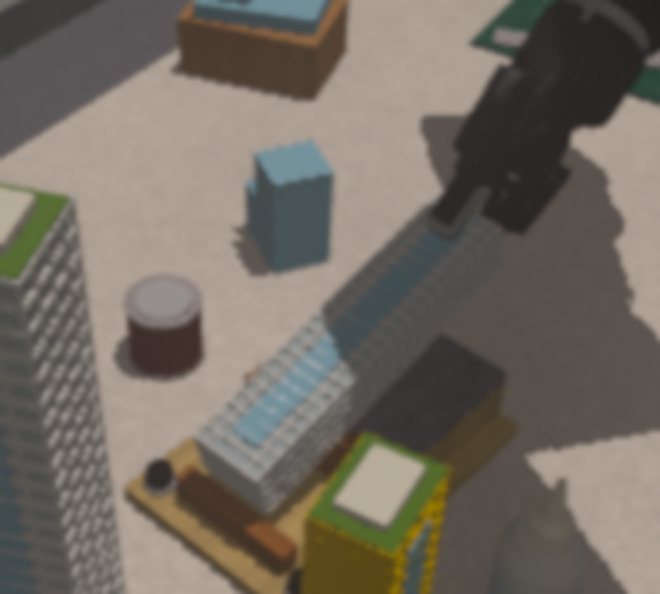

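Emit:
play_rows(motion=[[[-0.16, 0, 0, 0, -0.05, 0.02, 92], [-0.32, 0, 0, 0, -0.1, 0.04, 92], [-0.48, 0, 0, 0, -0.15, 0.06, 92], [-0.64, 0, 0, 0, -0.2, 0.08, 92], [-0.8, 0, 0, 0, -0.25, 0.09, 92], [-0.96, 0, 0, 0, -0.3, 0.11, 92], [-1.12, 0, 0, 0, -0.35, 0.13, 92], [-1.28, 0, 0, 0, -0.4, 0.15, 92], [-1.44, 0, 0, 0, -0.45, 0.17, 92], [-1.6, 0, 0, 0, -0.5, 0.19, 92]]])

```text
t: 14.53
eef_pos: [0.5328, -0.0382, 0.0724]
tool_rot: [[-0.996, 0.038, 0.077], [0.086, 0.436, 0.896], [0.001, 0.899, -0.438]]
force: [-0.1, -0.6, -0.7]
gripper_width: 0.055
```

```bash
python3 st.py; python3 pic.py s12; python3 tilt.py .07 .12; python3 tg.py 89 20 smax=.058;
```

```text
t 14.53 j [-41.7  57.    3.4  87.3  46.1 -59.6] p [ 0.5328 -0.0382  0.0724] rest [0.1119 0.0059 0.0724] F [-0.1 -0.6 -0.7] w 0.055
tilt 64.05 xtool.YR -1.0
tilt 84.95 pts 1390 1678 stop-edge dist from -x face mm 38.4
z range of inliers 0.082 0.106 x -0.069 0.162
E [0.172 0.006 0.055] tcp rest [0.1136 0.006  0.0619] alpha 69.0
[-0.99  -0.013 -0.014 -0.011 -0.322  0.095]
```

View pics/s12.png

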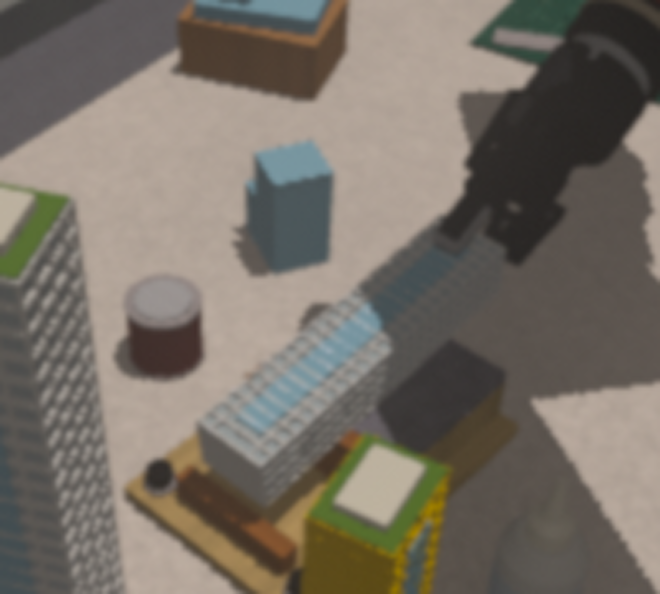

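```bash
python3 tg.py 91 21 smax=.058
```

```text
E [2.5216 0.006  0.008 ] tcp rest [2.4633 0.006  0.0159] alpha 70.0
[-1.1900e+00 -1.3000e-02 -1.4000e-02  3.3000e-02 -3.5974e+01 -6.9661e+01]
```

```bash
python3 tg.py 91 21 s=.058
```

```text
E [0.172 0.006 0.049] tcp rest [0.1138 0.006  0.0569] alpha 70.0
[-1.19  -0.013 -0.014 -0.011 -0.473  0.164]
```

Emit:
play_rows(motion=[[[-0.12, 0, 0, 0, -0.05, 0.02, 92], [-0.24, 0, 0, 0, -0.1, 0.03, 92], [-0.36, 0, 0, 0, -0.15, 0.05, 92], [-0.48, 0, 0, 0, -0.2, 0.07, 92], [-0.6, 0, 0, 0, -0.24, 0.08, 92], [-0.72, 0, 0, 0, -0.29, 0.1, 92], [-0.84, 0, 0, 0, -0.34, 0.12, 92], [-0.96, 0, 0, 0, -0.38, 0.13, 92], [-1.08, 0, 0, 0, -0.43, 0.15, 92], [-1.2, 0, 0, 0, -0.47, 0.16, 92]]])

```text
t: 15.47
eef_pos: [0.5327, -0.04, 0.0577]
tool_rot: [[-0.996, 0.03, 0.081], [0.086, 0.34, 0.936], [0.0, 0.94, -0.342]]
force: [-0.0, -0.1, 0.3]
gripper_width: 0.0546
```

```bash
python3 st.py; python3 pic.py s13; python3 tilt.py .07 .12; python3 tilt.py .07 .12
```

```text
t 15.47 j [-42.8  63.7   7.9  93.6  47.9 -66.3] p [ 0.5327 -0.04    0.0577] rest [0.1137 0.006  0.0577] F [-0.  -0.1  0.3] w 0.0546
tilt 70.03 xtool.YR -1.0
tilt 89.86 pts 1309 1618 stop-edge dist from -x face mm 38.4
z range of inliers 0.088 0.093 x -0.067 0.164
tilt 89.86 pts 1316 1620 stop-edge dist from -x face mm 38.5
z range of inliers 0.088 0.093 x -0.067 0.164
```

View pics/s13.png

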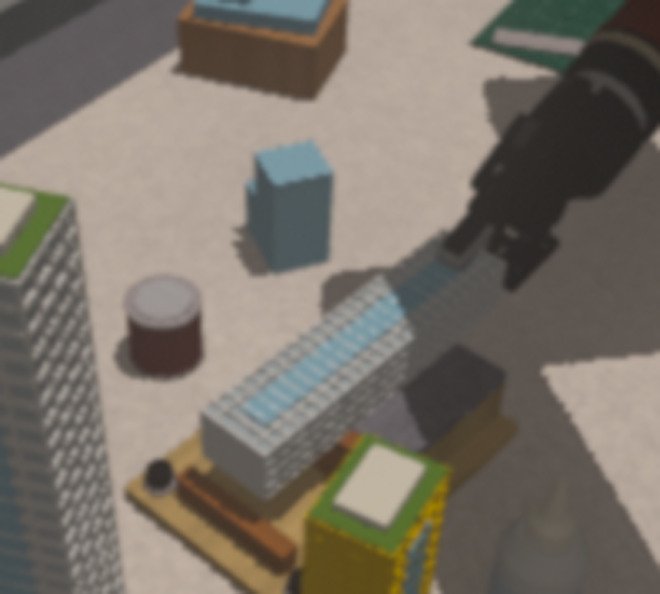

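Emit:
play_rows(motion=[[[0, 0, 0, 0, 0, 0, 60], [0, 0, 0, 0, 0, 0, 30], [0, 0, 0, 0, 0, 0, 0], [0, 0, 0, 0, 0, 0, 0], [0, 0, 0, 0, 0, 0, 0], [0, 0, 0, 0, 0, 0, 0], [0, 0, 0, 0, -0.03, -0.1, 0], [0, 0, 0, 0, -0.1, -0.3, 0], [0, 0, 0, 0, -0.2, -0.6, 0], [0, 0, 0, 0, -0.35, -1, 0]]])

```text
t: 16.45
eef_pos: [0.5298, -0.0723, 0.0584]
tool_rot: [[-0.996, 0.03, 0.08], [0.086, 0.341, 0.936], [0.0, 0.939, -0.343]]
force: [-0.3, 0.2, 0.7]
gripper_width: 0.0857
```

```bash
python3 st.py; python3 tilt.py .07 .12; python3 go.py .25 .006 .075 70
```

```text
t 16.45 j [-45.1  65.4  12.1  97.3  45.8 -67.9] p [ 0.5298 -0.0723  0.0584] rest [0.1461 0.0059 0.0584] F [-0.3  0.2  0.7] w 0.0857
tilt 69.97 xtool.YR -1.0
tilt 89.91 pts 1382 1676 stop-edge dist from -x face mm 38.4
z range of inliers 0.088 0.093 x -0.066 0.165
[-1.800e-02  7.000e-03  4.000e-03  3.000e-03 -6.320e-01 -3.364e+00]
```

Emit:
play_rows(motion=[[[0, 0, 0, 0, -0.1, -0.4, 0], [0, 0, 0, 0, -0.2, -0.8, 0], [0, 0, 0, 0, -0.3, -1.3, 0], [0, 0, 0, 0, -0.3, -1.8, 0], [0, 0, 0, 0, -0.4, -2.3, 0], [0, 0, 0, 0, -0.3, -2.8, 0], [0, 0, 0, 0, -0.2, -3.3, 0], [0, 0, 0, 0, 0.1, -3.6, 0], [0, 0, 0, 0, 0.4, -3.9, 0], [0, 0, 0, 0, 0.8, -4, 0]]])

```text
t: 17.33
eef_pos: [0.5207, -0.1773, 0.122]
tool_rot: [[-0.996, 0.03, 0.082], [0.088, 0.341, 0.936], [0.0, 0.939, -0.343]]
force: [-0.7, 0.1, -0.1]
gripper_width: 0.0853
```

```bash
python3 st.py; python3 tilt.py .07 .12; python3 - <<'E'
from h import *; from station import grab_frame
o=[]
fs={}
for n in("side","top"):
    f=grab_frame(n);fs[n]=f;o.append(cv2.resize(f["img"][:,:,::-1],(400,300)))
cv2.imwrite("pics/end.png",np.hstack(o))
f=fs["top"];P=pts(f);ok=f["range_z"]>0
q=np.stack([(P-O)@XR,(P-O)@YR,P[...,2]],-1)
m=ok&(q[...,2]>.082)&(q[...,2]<.1)&(abs(q[...,1])<.06)&(q[...,0]>-.1)&(q[...,0]<.2)
r=cv2.minAreaRect(q[m][:,:2].astype(np.float32));print('tower rest rect',r,np.median(q[m][:,2]))
for n,b in (('tin',(270,325,120,180)),('foam',(350,405,115,175)),('glue',(260,305,295,345))):
    bb=np.zeros(ok.shape,bool);bb[b[2]:b[3],b[0]:b[1]]=1
    k=bb&ok&(P[...,2]>.03)&(P[...,2]<.15);print(n,k.sum(),np.round(cv2.minAreaRect(P[k][:,:2].astype(np.float32))[0],4) if k.sum() else '')
E
```

```text
t 17.33 j [-51.7  67.6  28.5 114.3  40.1 -72.1] p [ 0.5207 -0.1773  0.122 ] rest [0.2516 0.0059 0.122 ] F [-0.7  0.1 -0.1] w 0.0853
tilt 69.96 xtool.YR -1.0
tilt -89.91 pts 1404 1663 stop-edge dist from -x face mm -38.6
z range of inliers 0.088 0.093 x -0.066 0.166
tower rest rect ((0.052994079887866974, 0.005985187366604805), (0.0522155724465847, 0.23588475584983826), 89.78717803955078) 0.09111845373482935
tin 693 [0.6854 0.0449]
foam 901 [ 0.6917 -0.1034]
glue 697 [0.3758 0.0807]
```

View pics/end.png

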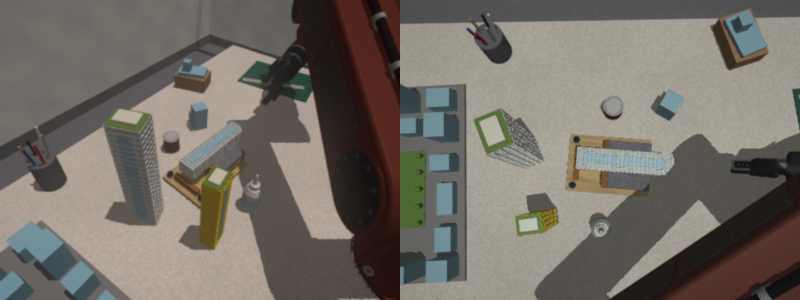

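The tower lies flat on the pad with its blue strip up, the hand is clear, and the tin, foam block and glue bottle have not moved. I'm handing it in.

```bash
python3 -c "
from station import job_done;print(job_done())"
```

```text
the job is handed in; nothing more can be done
None
```

The white tower is lying on the grey pad, blue strip up, and the job was handed in at about 17 s of the 54 s allowed. I set one open finger on each side of the tower's top. One finger pushed it over the foot stop, and the other bore it from about 17° of tilt down to flat. I then opened the fingers and drew the hand back.

**Last checks (cameras):**
- **Lie:** within about 0.2° of flat and square to the rest, about 6 mm off its centre line.
- **Foot:** about 65 mm out past the stop. The upper face is at 91 mm, which fits lying on the pad.
- **Other things:** the tin, glue bottle and foam block are within 1 mm of where they stood.
- **Hand:** clear of everything. The sensed wrist force stayed within about 2 N at every check, so I saw no sign of hard pressing. I had no direct reading of the force on the tower.

**Disagreements:**
- With the fingers about 55 mm apart, the cameras showed the tips some 30 mm behind the stated tool point, where at most about 13 mm was expected. I used the camera value.
- The last tilt readout said -89.9°, which is only a sign flip in my fit at horizontal.
- The retreat pose left joint 4 at 114.3°, close to its 115.85° limit but inside it.

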